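Open the sample lid of a bench photometer

TASK

Press the red release tab of the white photometer so that its black lid springs up part-way, then push the lid back until it is fully open and take your hand away. Only touch and push: the vial in the photometer's well and the vial, glassware and jar beside it stay where they stand.

Things in the scene. Friction and masses are not known exactly. Their poses are not given: they have to be found in the camera images.
- photometer: White bench photometer, 240 (x) x 200 (y) mm, fixed to the bench, turned about the vertical by up to 0.35 rad. Origin: centre of its underside; its own x points from its front (nearest the robot) to its back, y to its left, z up. Front 90 mm: a deck 70 mm high with a display and keys. The rear 150 mm: a block 110 mm high, with a round well in its top, 30 mm behind the origin, covered by the lid. The lid's front edge is 25 mm in front of the origin, its hinge 85 mm behind it.
- tab_pad (a point): Centre of the top face of the red release tab's pad, 34 mm (y) x 26 mm (x), in front of the lid's middle, over the front deck, 90 mm above the bench and 65 mm in front of the photometer's origin. A rocker: the pad is pressed straight down until it stops, about 9 mm (1 N at first, 4 N at the stop), to free the lid, and springs back up when let go.
- release_tab (a joint): Tilt of the release tab, rad: 0 at rest, 0.28 fully pressed. The lid is let go at about 0.08 to 0.15.
- lid (a joint): Lid angle, rad: 0 shut and latched, about 0.95 where its spring leaves it after the tab is pressed, 1.85 fully open against its stop (leaning 0.28 rad back past the vertical). From 0.95 on it moves only if pushed (under 1 N at the edge) and a light hinge friction holds it where it is left. The latch holds it until the tab is pressed.
- lid_edge (a point): Middle of the lower front edge of the lid (moves with it). The lid is a flat black plate, 110 mm from hinge to edge, 100 mm wide, 10 mm thick; a small catch, 22 mm wide, sticks 8 mm out beyond the edge. As the lid swings up this edge rises and moves to the back; pushing it, or the lid's underside behind it, towards the photometer's back opens it.
- lid_hinge (a point): Middle of the lid's hinge axis, on the rear of the photometer's top, 110 mm above the bench. The axis runs along the photometer's y. The edge's path is a circle of 110 mm about it.
- vial: Glass sample vial, 25 mm across, 60 mm tall with a black cap, standing in the well under the lid, its top 4 mm below the block's top. Its origin is the centre of its underside. It only stands by and stays where it is.
- spare_vial: A second such vial, 25 mm across, 60 mm tall, on the bench beside the photometer. Its origin is the centre of its underside. It only stands by and stays where it is.
- beaker: Clear glass beaker, 60 mm across, 80 mm tall, on the bench beside the photometer. Its origin is the centre of its underside. It only stands by and stays where it is.
- flask: Clear conical flask, 76 mm across its foot, 110 mm tall, on the bench beside the photometer. Its origin is the centre of its underside. It only stands by and stays where it is.
- amber_jar: Amber jar with a white cap, 54 mm across, 75 mm tall, on the bench beside the photometer. Its origin is the centre of its underside. It only stands by and stays where it is.

How it is judged:
On the way, in this order (a step that is already met when the one before it is completed fails the run):
1. the release tab is pressed down (value of joint release_tab above 0.06 rad).
2. the lid has sprung up part-way (value of joint lid between 0.7 and 1.3 rad), for 0.1 s.
3. the lid is pushed fully open (value of joint lid above 1.65 rad), for 0.2 s.
At the end, for the whole second after the job is handed in: The lid stands at rest fully open (within 0.2 rad of its stop at 1.85 rad), the release tab has sprung back (below 0.05 rad), the vial is in the well (within 15 mm of where it was) and the other bystanders are within 30 mm of where they stood (value of joint lid above 1.65 rad and velocity of joint lid between -0.1 and 0.1 rad/s and value of joint release_tab below 0.05 rad and distance of each of spare_vial, beaker, flask, amber_jar from where it was at the start of the episode below 0.03 m and distance of vial from where it was at the start of the episode below 0.015 m); the robot touches nothing.
It fails at once if a bystander is lifted, carried or pushed away by more than 30 mm (distance of any of spare_vial, beaker, flask, amber_jar from where it was at the start of the episode above 0.03 m).
It fails at once if the vial in the well is pulled out or lifted by more than 15 mm (distance of vial from where it was at the start of the episode above 0.015 m).
It also fails if it takes over 38 s, if anything falls off the work surface, if the arm or the gripper's body presses on something with over 40 N, if the wrist force passes 120 N, or if a joint passes its speed limit or range.

ROBOT

A 6-joint arm with a two-finger parallel gripper is mounted at the origin on the work surface. World frame = base frame: x ahead of the robot, y to its left, z up, the work surface at z = 0. Lengths are in m, angles in rad, forces in N, time in s.
With the tool pointing down it reaches from about 0.375 to 0.9 m from the base axis. Payload 3.1 kg.
Tool frame: the origin (TCP) lies between the finger pads; the fingertips stand 22 mm ahead of it and the grasp point (between the pads) lies 3 mm ahead of it; z points along the fingers, y is the direction in which the jaws open and shut (so a half turn about z gives the same grasp; the last joint's range is limited). The gripper opens to 87 mm and grips with 3 to 60 N. Pads are 19 mm wide; open, the fingers measure 117 mm over their backs; the gripper's body (75 mm by 190 mm) begins 51 mm behind the grasp point.
Start: joints at [1.046, 0.527, 1.433, -0, 1.181, -0.178], TCP at [0.212, 0.588, 0.245] pointing down, gripper open.
Joint ranges: [-3.08, 3.08], [-0.75, 2.2], [0.22, 2.44], [-1.43, 4.57], [0, 2.65], [-2.85, 2.85]. Speed limits (rad/s): [2.79, 2.79, 3.14, 3.14, 3.14, 3.14].

INTERFACE

Orientations are given as a unit quaternion [x, y, z, w].
In Python, from rig import get_obs, camera, get_calibration, hand_in, search_frame gives the robot as it stands.
- The arm moves only by the shell command python3 -m jog 'ROWS' [FORCE]. ROWS is JSON, a list of rows, each an object with "grip": the closure in counts, from 0 (fully open) to 255 (shut); "travel": the shift along the world's x, y, z in cm, a list of three; "twist": the turn about the world's z in degrees. A call has 1 to 8 rows; each row shifts and turns the commanded pose from where the row before left it; what a row does not reach is not made up. A row lasts 1/10 s, in which the tool goes at most 50 mm and 8.59 degrees, less where a joint would pass 70% of its speed; a pose out of reach is approached as far as the arm can. A call is refused whole if a number of a shift passes 5 or a number of a turn 8.59, either way. A call with a gripper value outside its range is refused whole. The fingers move at their own pace and stop on an object; FORCE is the grip in N (left out, the last holds). Time passes only in rows, so rows that do not move let the fingers close. It gives the time, the measured TCP pose, the force and the opening at its end, in the units of the state.
- get_obs(): the state, without advancing time (a new reading comes with each control period).
- camera(name): name is "scene" or "top"; returns the picture (400x640x3 uint8, red, green, blue); there is no depth.
- get_calibration(name): a dict with "fx", "fy", "cx", "cy" (pixels), "R" (3x3) and "t" (3): a world point X has camera coordinates R X + t. Camera axes: x right, y down, z forward; pixel columns grow to the right and rows downward; lengths in m; the calibration is good to about 2 mm. A picture is of the moment at which its call begins. get_calibration takes no time and is no camera call.
- hand_in(): hands the job in, once; it reports no verdict.
Trained networks look in the newest picture that a camera, given by its name, has taken for a name from the list of things; names that differ only in an ending like _2 or _b are one class to them, and where a whole thing is asked for, a point or a joint stands for the part that bears it (a point fixed in the world has none). Each returns a list of dicts, best first, with "p" (0 to 1); they miss things now and then, are a little off and sometimes report something else, mostly with a low value. They report only what shows in the picture. A call takes as long as a camera call.
- search_frame(target, camera): "at" ([x, y, z] in m, in world coordinates, good to about 4 mm: the middle of the surface that is visible of it).
The state is a dict: "time": time; "q": joint angles; "joint_velocities": joint speeds; "joint_torque": joint torques, N m; "position": TCP position; "tool_rot": TCP orientation; "ft_force": force on the tool from outside, world axes, zero at the start; "moment": the same for the moment, N m; "grip_width": finger opening in m.
Only numpy, scipy, OpenCV 4.12 (cv2) and the standard library are available. Lean on these libraries where they do the work, as an engineer would, in place of code of your own. Each camera call takes 0.05 s, during which the arm holds its last target. There are 200 camera calls.

## Working session

There is one attempt and no reset: what is moved stays moved. The work goes in short steps, Python scripts to look and compute and a shell command to move; the robot and the scene stay as the last step left them, time stands still between calls to the robot, and variables do not carry over. Pictures are saved under pics/ and viewed, about 8 in all and at most 12, crops included, and the job is handed in when it is done.

```bash
mkdir -p pics; python3 - <<'E'
from rig import *
import cv2,numpy as np
for c in("scene","top"):
    im=camera(c); cv2.imwrite(f"pics/{c}0.png",im[:,:,::-1])
    k=get_calibration(c); print(c,k["fx"],np.round(-np.array(k["R"]).T@np.array(k["t"]),3))
    for n in("tab_pad","lid_edge","lid_hinge","photometer","spare_vial","beaker","flask","amber_jar"):
        r=search_frame(n,c); print(n,[(np.round(d["at"],3).tolist(),round(d["p"],2)) for d in r[:2]])
o=get_obs(); print(o["time"],o["position"],o["tool_rot"],o["grip_width"])
E
```

```text
scene 487.34313060139834 [ 1.137 -0.153  0.705]
tab_pad [([0.501, -0.053, 0.089], 0.64)]
lid_edge [([0.597, -0.036, 0.118], 0.97)]
lid_hinge [([0.596, -0.031, 0.121], 0.62)]
photometer [([0.63, -0.049, 0.109], 0.57)]
spare_vial [([0.683, -0.181, 0.045], 0.62)]
beaker [([0.609, 0.153, 0.054], 0.76)]
flask [([0.567, -0.216, 0.039], 0.81)]
amber_jar [([0.472, 0.12, 0.051], 0.56)]
top 449.0302488702834 [0.407 0.056 0.911]
tab_pad [([0.504, -0.052, 0.091], 0.64)]
lid_edge [([0.583, -0.033, 0.118], 0.69)]
lid_hinge [([0.587, -0.033, 0.121], 0.77)]
photometer [([0.556, -0.036, 0.108], 0.94)]
spare_vial [([0.668, -0.174, 0.053], 0.72)]
beaker [([0.61, 0.156, 0.04], 0.95)]
flask [([0.538, -0.205, 0.04], 0.64)]
amber_jar [([0.455, 0.122, 0.073], 0.9)]
0.9 [0.21179195 0.5879942  0.24456814] [1.72032996e-01 9.85091188e-01 1.65606537e-05 1.52526131e-06] 0.08718148338664886
```

View pics/top0.png

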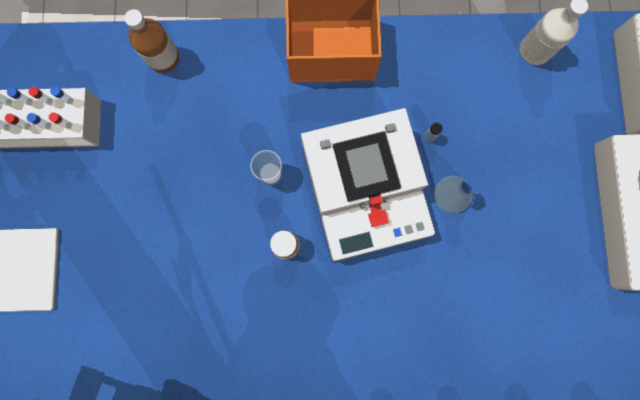

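View pics/scene0.png

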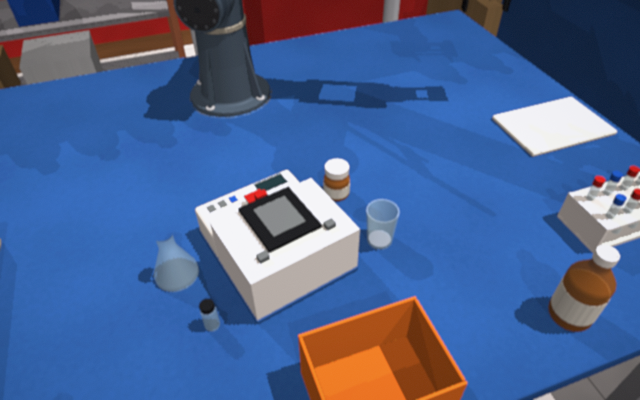

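The top view shows the red pad at about (378,217). The lid is shut, with hinge knuckles at (326,144) and (391,128), and the block's top corners are at (302,131), (407,110), (427,184) and (322,211). I'll fit the pose from these.

```bash
cat > h.py <<'E'
import numpy as np, cv2
from rig import *
def ray(c,u,v,z):
    k=get_calibration(c);R=np.array(k["R"]);t=np.array(k["t"])
    d=R.T@[(u-k["cx"])/k["fx"],(v-k["cy"])/k["fy"],1];o=-R.T@t
    return o+d*(z-o[2])/d[2]
def proj(c,X):
    k=get_calibration(c);p=np.array(k["R"])@X+np.array(k["t"])
    return k["fx"]*p[0]/p[2]+k["cx"],k["fy"]*p[1]/p[2]+k["cy"]
E
python3 - <<'E'
from h import *
im=cv2.imread("pics/top0.png").astype(int)
m=((im[:,:,2]>150)&(im[:,:,1]<70)&(im[:,:,0]<70)); m[:205]=0;m[240:]=0;m[:,:350]=0;m[:,410:]=0
v,u=np.nonzero(m);print(len(u),u.min(),u.max(),v.min(),v.max());pad=ray("top",u.mean(),v.mean(),.09);print("pad",pad)
# fit pose to block top corners + hinge
loc=np.array([[.12,.1],[.12,-.1],[-.03,-.1],[-.03,.1]])
W=np.array([ray("top",*p,.11)[:2] for p in[(302,131),(407,110),(427,184),(322,211)]])
lc=loc-loc.mean(0);wc=W-W.mean(0)
a=np.arctan2((lc[:,0]*wc[:,1]-lc[:,1]*wc[:,0]).sum(),(lc*wc).sum());R=np.array([[np.cos(a),-np.sin(a)],[np.sin(a),np.cos(a)]])
o=W.mean(0)-R@loc.mean(0);print("yaw",a,"o",o,"res",np.round(W-(loc@R.T+o),4).tolist())
for n,l in dict(pad=[-.065,0],edge=[-.025,0],hinge=[.085,0]).items():print(n,R@l+o)
E
```

```text
226 370 386 207 225
pad [ 0.49771532 -0.05184197  0.09      ]
yaw 0.20624341933029258 o [ 0.55857027 -0.03962839] res [[0.0018, 0.0003], [-0.0034, -0.0001], [0.0026, 0.0018], [-0.001, -0.002]]
pad [ 0.49494781 -0.05293937]
edge [ 0.53410009 -0.044748  ]
hinge [ 0.64176888 -0.02222171]
```

```bash
R='{"grip":255,"travel":[1.75,-4,0],"twist":2}'; python3 -m jog '[{"grip":255,"travel":[1.75,-4,0],"twist":2},{"grip":255,"travel":[1.75,-4,0],"twist":2},{"grip":255,"travel":[1.75,-4,0],"twist":2},{"grip":255,"travel":[1.75,-4,0],"twist":2},{"grip":255,"travel":[1.75,-4,0],"twist":2},{"grip":255,"travel":[1.75,-4,0],"twist":2},{"grip":255,"travel":[1.75,-4,0],"twist":2},{"grip":255,"travel":[1.75,-4,0],"twist":2}]'
python3 -m jog '[{"grip":255,"travel":[1.75,-4,0],"twist":2},{"grip":255,"travel":[1.75,-4,0],"twist":2},{"grip":255,"travel":[1.75,-4,0],"twist":2},{"grip":255,"travel":[1.75,-4,0],"twist":2},{"grip":255,"travel":[1.75,-4,0],"twist":2},{"grip":255,"travel":[1.75,-4,0],"twist":2},{"grip":255,"travel":[1.75,-4,0],"twist":2},{"grip":255,"travel":[1.75,-4,0],"twist":2}]'
```

```text
time: 1.7
position: [0.3524, 0.2665, 0.2449]
tool_rot: [0.032, 0.999, 0.0, 0.001]
ft_force: [0.2, -0.1, -0.8]
grip_width: 0.0308
time: 2.5
position: [0.4924, -0.0539, 0.2448]
tool_rot: [-0.107, 0.994, -0.0, 0.0]
ft_force: [0.7, 0.7, -0.5]
grip_width: 0.0002
```

```bash
python3 -m jog '[{"grip":255,"travel":[-0.2,0,-4],"twist":0},{"grip":255,"travel":[0,0,-4],"twist":0},{"grip":255,"travel":[0,0,-3],"twist":0},{"grip":255,"travel":[0,0,-1],"twist":0},{"grip":255,"travel":[0,0,0],"twist":0}]'
python3 - <<'E'
from h import *
im=camera("scene");cv2.imwrite("pics/s1.png",cv2.resize(im[120:300,160:400,::-1],None,fx=3,fy=3))
E
```

```text
time: 3.0
position: [0.4892, -0.0518, 0.1236]
tool_rot: [-0.106, 0.994, 0.001, -0.001]
ft_force: [1.2, -0.2, 0.1]
grip_width: 0.0005
```

View pics/s1.png

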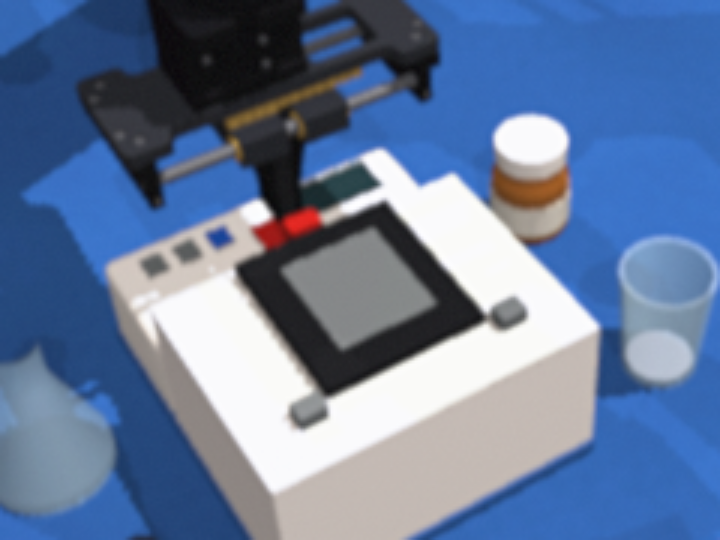

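The closed fingertips hang just over the red pad (crop 283,205), and the jaw axis is parallel to the lid edge. Pressing now.

```bash
python3 -m jog '[{"grip":255,"travel":[0,0,-0.8],"twist":0},{"grip":255,"travel":[0,0,-0.4],"twist":0},{"grip":255,"travel":[0,0,0],"twist":0}]'; python3 -m jog '[{"grip":255,"travel":[0,0,-0.4],"twist":0},{"grip":255,"travel":[0,0,-0.3],"twist":0},{"grip":255,"travel":[0,0,0],"twist":0}]'
python3 - <<'E'
from h import *
im=camera("scene");cv2.imwrite("pics/s2.png",cv2.resize(im[80:300,160:400,::-1],None,fx=2.5,fy=2.5))
E
```

```text
time: 3.35
position: [0.49, -0.0519, 0.1129]
tool_rot: [-0.106, 0.994, -0.0, 0.0]
ft_force: [0.6, -0.1, 0.6]
grip_width: 0.0005
time: 3.65
position: [0.4901, -0.0521, 0.1056]
tool_rot: [-0.106, 0.994, -0.0, 0.0]
ft_force: [-0.4, -0.5, 3.4]
grip_width: 0.0003
```

View pics/s2.png

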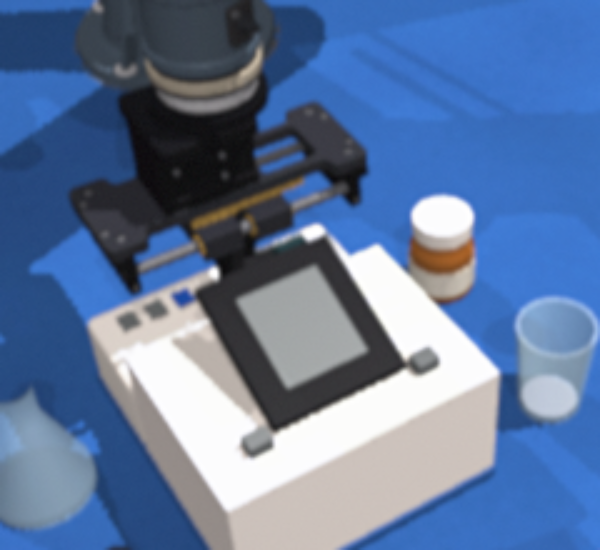

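The lid has been released and is rising. Next I'll back off up and forward so it swings clear, with the fingertips at about 0.17 m.

```bash
python3 -m jog '[{"grip":255,"travel":[-1.5,-0.3,1],"twist":0},{"grip":255,"travel":[-3,-0.6,2.5],"twist":0},{"grip":255,"travel":[-1.5,-0.3,2.5],"twist":0},{"grip":255,"travel":[0,0,2.7],"twist":0},{"grip":255,"travel":[0,0,0],"twist":0},{"grip":255,"travel":[0,0,0],"twist":0},{"grip":255,"travel":[0,0,0],"twist":0}]'
python3 - <<'E'
from h import *
im=camera("scene");cv2.imwrite("pics/s3.png",cv2.resize(im[80:300,160:400,::-1],None,fx=2.5,fy=2.5))
a=.206;o=np.array([.560,-.0395]);p=get_obs()["position"]
d=p[:2]-o;print("local",d@[np.cos(a),np.sin(a)],d@[-np.sin(a),np.cos(a)],p[2])
for c in("scene","top"):
    if c=="top":camera(c)
    r=search_frame("lid_edge",c);print([(np.round(x["at"],3),x["p"]) for x in r[:2]])
for th in(.95,1.1):
    l=.085-.11*np.cos(th);print(th,proj("scene",np.array([o[0]+l*np.cos(a),o[1]+l*np.sin(a),.11+.11*np.sin(th)])))
E
```

```text
time: 4.4
position: [0.4294, -0.0638, 0.1918]
tool_rot: [-0.106, 0.994, 0.0, -0.001]
ft_force: [0.2, 0.5, 0.1]
grip_width: 0.0004
local -0.13287431741139624 0.0030350121652334286 0.19156849944420745
[(array([ 0.619, -0.028,  0.162]), 0.57)]
[(array([ 0.603, -0.026,  0.175]), 0.96), (array([ 0.579, -0.017,  0.108]), 0.44)]
0.95 (np.float64(271.38452903803784), np.float64(177.609803219383))
1.1 (np.float64(275.265870075027), np.float64(178.65476064462098))
```

View pics/s3.png

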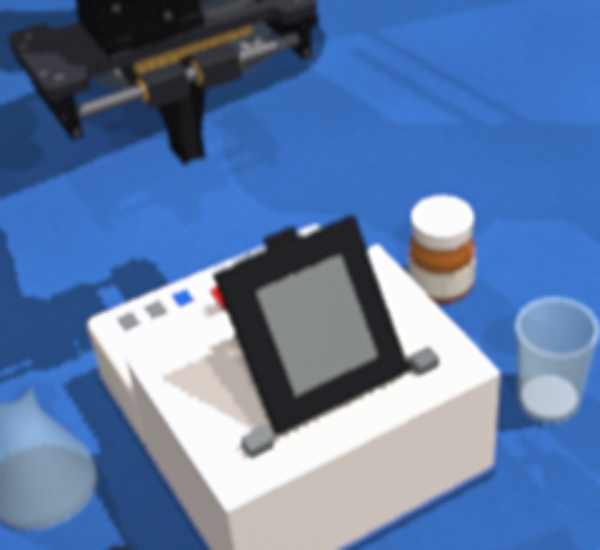

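The lid stands at about 1 rad, with its edge at crop (285,243), which agrees with the model. The gripper is clear. I'll push along the photometer's x axis.

```bash
python3 -m jog '[{"grip":255,"travel":[3,0.6,0],"twist":0},{"grip":255,"travel":[3,0.6,0],"twist":0},{"grip":255,"travel":[3,0.6,0],"twist":0},{"grip":255,"travel":[2,0.4,0],"twist":0},{"grip":255,"travel":[1,0.2,0],"twist":0},{"grip":255,"travel":[1,0.2,0],"twist":0},{"grip":255,"travel":[1,0.2,0],"twist":0}]'
python3 -m jog '[{"grip":255,"travel":[1,0.2,0],"twist":0},{"grip":255,"travel":[1,0.2,0],"twist":0},{"grip":255,"travel":[1,0.2,0],"twist":0},{"grip":255,"travel":[1,0.2,0],"twist":0},{"grip":255,"travel":[1,0.2,0],"twist":0},{"grip":255,"travel":[1,0.2,0],"twist":0},{"grip":255,"travel":[0,0,0],"twist":0}]'
python3 - <<'E'
from h import *
im=camera("scene");cv2.imwrite("pics/s4.png",cv2.resize(im[80:300,160:400,::-1],None,fx=2.5,fy=2.5))
a=.206;o=np.array([.560,-.0395]);p=get_obs()["position"]
d=p[:2]-o;print("local",d@[np.cos(a),np.sin(a)],d@[-np.sin(a),np.cos(a)],p[2])
E
```

```text
time: 5.3
position: [0.5689, -0.0358, 0.192]
tool_rot: [-0.106, 0.994, 0.0, -0.002]
ft_force: [-1.4, 0.7, 2.0]
grip_width: 0.0008
time: 6.0
position: [0.6316, -0.0238, 0.1925]
tool_rot: [-0.106, 0.994, -0.0, 0.001]
ft_force: [0.6, -0.1, 0.6]
grip_width: 0.0004
local 0.07226758853490153 0.0008794454994668696 0.1923794036571623
```

View pics/s4.png

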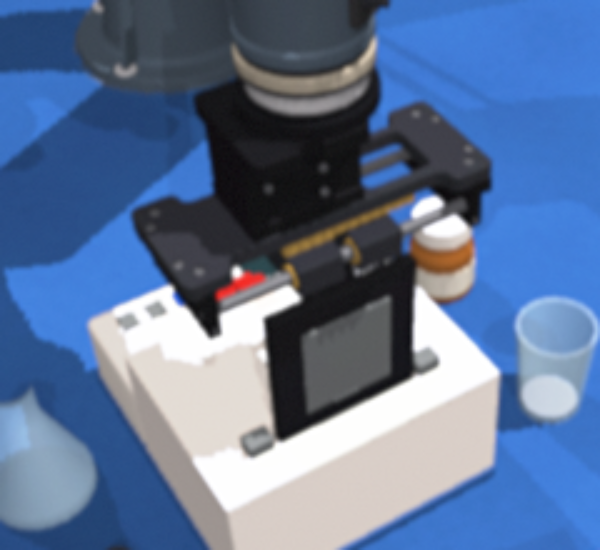

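The lid is now near vertical, with its top hidden behind the fingers. I'll push 2 cm more, then in small steps while watching the force.

```bash
python3 -m jog '[{"grip":255,"travel":[0.8,0.16,0],"twist":0},{"grip":255,"travel":[0.6,0.12,0],"twist":0},{"grip":255,"travel":[0.6,0.12,0],"twist":0},{"grip":255,"travel":[0,0,0],"twist":0}]'
python3 -m jog '[{"grip":255,"travel":[0.3,0.06,0],"twist":0},{"grip":255,"travel":[0,0,0],"twist":0},{"grip":255,"travel":[0,0,0],"twist":0}]'
python3 - <<'E'
from h import *
a=.206;o=np.array([.560,-.0395]);p=get_obs()["position"]
d=p[:2]-o;print("local",d@[np.cos(a),np.sin(a)],d@[-np.sin(a),np.cos(a)],p[2])
E
```

```text
time: 6.45
position: [0.6481, -0.0202, 0.1922]
tool_rot: [-0.107, 0.994, -0.0, -0.003]
ft_force: [-5.2, -1.0, 1.3]
grip_width: 0.0004
time: 6.75
position: [0.6484, -0.0201, 0.1921]
tool_rot: [-0.107, 0.994, -0.0, -0.006]
ft_force: [-9.2, -2.0, 5.0]
grip_width: 0.0004
local 0.09050929806974621 0.0008627961945241582 0.1921191679087187
```

The force is climbing and the position has stalled, so the lid is against its stop. Retreating.

```bash
python3 -m jog '[{"grip":255,"travel":[-1,-0.2,0],"twist":0},{"grip":255,"travel":[-3,-0.6,0],"twist":0},{"grip":255,"travel":[-4,-0.8,0],"twist":0},{"grip":255,"travel":[-4,-0.8,1],"twist":0},{"grip":255,"travel":[-4,-0.8,2],"twist":0},{"grip":255,"travel":[-4,-0.8,2],"twist":0},{"grip":255,"travel":[-2,-0.4,0],"twist":0},{"grip":255,"travel":[0,0,0],"twist":0}]'
python3 -m jog '[{"grip":255,"travel":[0,0,0],"twist":0},{"grip":255,"travel":[0,0,0],"twist":0},{"grip":255,"travel":[0,0,0],"twist":0},{"grip":255,"travel":[0,0,0],"twist":0}]'
python3 - <<'E'
from h import *
im=camera("scene");cv2.imwrite("pics/s5.png",cv2.resize(im[80:340,140:420,::-1],None,fx=2.2,fy=2.2))
im=camera("top");cv2.imwrite("pics/t5.png",cv2.resize(im[90:290,220:500,::-1],None,fx=2.2,fy=2.2))
a=.206;o=np.array([.560,-.0395])
for c in("scene","top"):
  for th in(1.55,1.7,1.85):
    l=.085-.11*np.cos(th);q=proj(c,np.array([o[0]+l*np.cos(a),o[1]+l*np.sin(a),.11+.11*np.sin(th)]))
    print(c,th,(np.array(q)-([140,80] if c=="scene" else [220,90]))*2.2)
  for n in("spare_vial","beaker","flask","amber_jar"): print(n,[np.round(x["at"],3) for x in search_frame(n,c)[:1]])
E
```

```text
time: 7.55
position: [0.4308, -0.0633, 0.2434]
tool_rot: [-0.105, 0.994, -0.0, 0.0]
ft_force: [0.5, -0.1, 0.9]
grip_width: 0.0002
time: 7.95
position: [0.4336, -0.0633, 0.2422]
tool_rot: [-0.106, 0.994, 0.0, -0.0]
ft_force: [0.7, -0.3, -0.2]
grip_width: 0.0004
scene 1.55 [330.46940461 244.55136205]
scene 1.7 [343.00965307 260.31423898]
scene 1.85 [355.77999354 278.89929247]
spare_vial [array([ 0.683, -0.179,  0.047])]
beaker [array([0.61 , 0.147, 0.053])]
flask [array([ 0.566, -0.219,  0.038])]
amber_jar [array([0.47 , 0.118, 0.053])]
top 1.55 [320.15930725  63.12384261]
top 1.7 [314.55238561  42.41520256]
top 1.85 [308.80462431  23.52020519]
spare_vial [array([ 0.668, -0.172,  0.055])]
beaker [array([0.611, 0.158, 0.043])]
flask [array([ 0.568, -0.211,  0.049])]
amber_jar [array([0.448, 0.118, 0.073])]
```

View pics/s5.png

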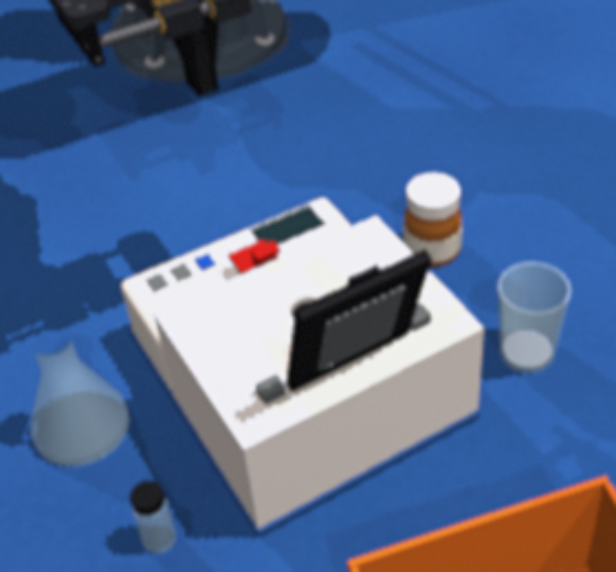

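View pics/t5.png

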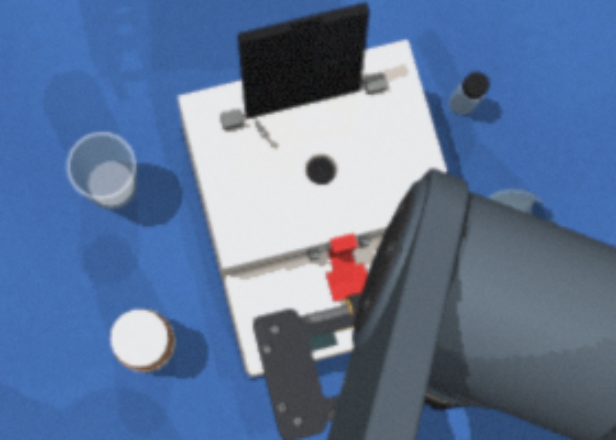

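The lid's edge is at about (360,282) in the scene crop and (306,22) in the top crop. Both match the prediction for 1.85 rad. The vial sits in the well at (320,169), the red tab is up, the hand is clear, and the bystanders look in place.

```bash
python3 -c "from rig import *; print(hand_in())"
```

```text
the job is handed in; nothing more can be done
None
```

The photometer's lid is fully open against its stop, the hand is clear, and the job was handed in at about 8 s of the 38 s allowed. No verdict was reported.

I pressed the red tab with the closed fingertips at about 3.4 N, and the lid sprang up to about 1 rad. I then pushed the lid's edge back until the force rose to about 9 N and the position stalled, and drew back.

- **Lid:** in both pictures its edge lies where the model puts 1.85 rad. The joint angle was judged from these pictures, not read directly.
- **Tab:** it looks sprung back.
- **Vial:** it is in the well and looks untouched; I did not measure its position.
- **Bystanders:** the repeat detections agree with the first ones to about 1 cm. The exception is the flask in the top view, which differs by about 30 mm in x. The arm half covers the flask in that picture, and the unobstructed scene view shows only a 3 mm change, so I took the flask as unmoved.
- **Contact:** the wrist force is near zero.

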